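# Find the hidden release hole of a safe lock and reset its inner dial

### The job

Take the orange-handled setting pin from the wooden stand and feel with its tip along the yellowish metal cover in the lock case's window, on the line between the two yellow ticks, until it drops into the hidden release hole; push it fully home and leave it standing there. Then, with the pin in place, turn the red inner dial until its white pointer points at the green mark on the case, without disturbing the black outer ring around it. Leave the other tools and things on the bench where they are.

Things in the scene. Friction and masses are not known exactly. Their poses are not given: they have to be found in the camera images.
- case: Grey lock case fixed to the bench, 110 x 300 mm, 60 mm high, origin under its centre, z up, y along its length towards the dial. In its top is a window, 60 x 90 mm, with a plain yellowish metal cover 4 mm below the rim. A yellow tick on the rim at each end of the window marks its centre line. The hole in the cover is shut by a flush spring shutter (unseen), which yields to under 0.5 N.
- window (a point): Middle of the window, on the top face of the yellowish metal cover, 56 mm above the bench; z up, y along the window's 90 mm and the case's length (towards the dial), x across. The hidden release hole is round, 13 mm wide and deeper than the pin; its centre is on the line x = 0 at an unknown y from -30 to +30 mm, other every time. Elsewhere the cover is solid. The pin's weight holds the shutter down.
- pin_grip (a point): Setting pin, loose, 0.1 to 0.17 kg, upright in one of the stand's three holes: middle of its orange round handle, where to grip it. Handle 22 mm in diameter, 60 mm high (30 mm above and below this point), then a steel collar 30 mm in diameter, 5 mm thick, its underside 35 mm below this point. Fully home, the collar lies on the cover and this point is 35 mm above the cover.
- pin_tip (a point): Lowest point of the pin, 57 mm below pin_grip: the ball-shaped end of the steel shank, which is 10 mm in diameter and 22 mm long below the collar. z axis: up along the pin.
- stand: Wooden stand fixed to the bench, 50 x 165 mm, 40 mm high, origin under its centre, y along its length; three holes in its top at y = -55, 0 and 55 mm, 12.5 mm wide, 32 mm deep. The pin and two tools of the same shape (black and blue handles) stand in them, collars on the top, in any order, handles rising 65 mm above it.
- inner_grip (a point): Red inner dial, on its upright axis, at the height to grip it: 107 mm above the bench; 130 mm from window along +y of the window. The grip is an upright bar 38 mm long, 14 mm wide; its top is 16 mm above this point and its foot 24 mm below. This point turns with the dial: x runs along the bar and the white pointer on the bar's top points to -x.
- inner_dial (a joint): Angle of the red inner dial, rad, growing anticlockwise seen from above; 0 when the white pointer points at the green mark on the case (to -x of window). Starts at 0.7 to 1.3, so it is to be turned clockwise. Light friction, stays where it is left, free from -1.5 to 1.8.
- ring_mark (a point): White mark on the top of the black outer ring, 26.5 mm from the dial's axis. The ring is concentric with the red dial, 60 mm in diameter (64 mm over its knurls), its top 76 mm above the bench, i.e. 31 mm below inner_grip. It turns freely by itself if touched.
- tool_a_grip (a point): Middle of the handle of the other tool with a black handle, in the stand; leave it.
- tool_b_grip (a point): Middle of the handle of the other tool with a blue handle, in the stand; leave it.
- tin: Bystander: yellow-labelled tin, 66 mm diameter, 100 mm high, origin under its centre.
- tape: Bystander: cardboard-coloured roll, 104 mm diameter, 45 mm high, origin under its centre.
- screwdriver: Bystander: red-handled screwdriver lying on the bench, origin on the bench under it.
- blanks: Bystander: blue open tray of key blanks, 110 x 160 mm, 30 mm high, origin under its centre.
- carton: Bystander: cardboard carton, 90 x 130 mm, 60 mm high, origin under its centre.
Not all that is in view belongs to the job. There is more than one size of the part that bears pin_grip; the job needs the middle-sized.

How it is judged:
On the way, in this order (a step that is already met when the one before it is completed fails the run):
1. the pin is fully home in the hidden hole, its collar on the cover (z of pin_tip in the frame of window below -0.019 m and x of pin_tip in the frame of window between -0.025 and 0.025 m and y of pin_tip in the frame of window between -0.045 and 0.045 m and angle between pin_tip's own z axis and vertical below 0.15 rad), for 0.2 s.
2. with the pin home, the inner dial's pointer is at the green mark (all of step 1 and value of joint inner_dial between -0.12 and 0.12 rad), for 0.2 s.
At the end, for the whole second after the job is handed in: The pin stands released in the release hole with its tip at least 19 mm below the cover (22 mm when the collar touches) and within 0.15 rad of upright; the inner dial is at rest within 0.12 rad of the green mark; the outer ring's mark is within 5 mm of where it was (about 11 degrees) (all of step 2 and distance of ring_mark from where it was at the start of the episode below 0.005 m and velocity of joint inner_dial between -0.05 and 0.05 rad/s).
It fails at once if the outer ring is turned, its mark moving more than 5 mm (about 11 degrees) (distance of ring_mark from where it was at the start of the episode above 0.005 m).
It fails at once if another tool or a bystander is moved more than 20 mm (distance of any of tool_a_grip, tool_b_grip, tin, tape, screwdriver, blanks, carton from where it was at the start of the episode above 0.02 m).
It also fails if it takes over 58 s, if anything falls off the work surface, if the arm or the gripper's body presses on something with over 40 N, if the wrist force passes 120 N, or if a joint passes its speed limit or range.

### The arm

A 7-joint arm with a two-finger parallel gripper is mounted at the origin on the work surface. World frame = base frame: x ahead of the robot, y to its left, z up, the work surface at z = 0. Lengths are in m, angles in rad, forces in N, time in s.
With the tool pointing down it reaches from about 0.35 to 0.9 m from the base axis. Payload 8.1 kg.
Tool frame: the origin (TCP) lies midway between the tips of the shut fingers; the grasp point (between the pads) lies arm.hold_point_z behind it (arm.hold_point_z is the distance from the TCP to the grasp point, in m); z points along the fingers, x is the direction in which the jaws open and shut, and the axes are right-handed (so a half turn about z gives the same grasp; the last joint's range is limited). The gripper opens to 92 mm and grips with 3 to 60 N. Pads are 19 mm wide; open, the fingers measure 130 mm over their backs; the gripper's body (75 mm by 190 mm) begins 47 mm behind the grasp point.
Start: joints at [-1.218, 0.434, 0.025, 1.573, -0.012, 1.134, -0.075], TCP at [0.275, 0.561, 0.196] pointing down, gripper open.
Joint ranges: [-2.62, 2.62], [-0.44, 2.09], [-1.27, 1.32], [0.08, 2.57], [-1.32, 4.46], [0.12, 2], [-2.74, 2.74]. Speed limits (rad/s): [2.22, 2.22, 3.01, 3.01, 3.14, 3.14, 3.14].

### API

Orientations are given as a rotation vector (axis times angle).
In Python, from cell import arm gives the robot as it stands.
- The arm moves only by the shell command python3 -m pendant 'ROWS' [FORCE]. ROWS is JSON, a list of rows, each an object with "dp": the shift along the tool's x, y, z in m, a list of three; "rotation": the turn, a rotation vector about the tool's x, y, z in rad, a list of three; "fingers": the closure, from -1 (fully open) to 1 (shut). In form: [{"dp": [x, y, z], "rotation": [rx, ry, rz], "fingers": fingers}, ...]. A call has 1 to 20 rows; each row is the pose to reach, as a shift and turn from the pose measured when the call began, along the tool's axes at that moment; what a row does not reach only later rows make up. A row lasts 1/8 s, in which the tool goes at most 62.5 mm and 10.7 degrees, less where a joint would pass 70% of its speed; a pose out of reach is approached as far as the arm can. A call with a gripper value outside its range is refused whole. The fingers move at their own pace and stop on an object; FORCE is the grip in N (left out, the last holds). Time passes only in rows, so rows that repeat a pose let the fingers close. It gives the time, the measured TCP pose, the force and the opening at its end, in the units of the state.
- arm.observe(): the state, without advancing time (a new reading comes with each control period).
- arm.get_image(name): name is "side" or "top"; returns the picture (480x640x3 uint8, blue, green, red); there is no depth.
- arm.camera_params(name): a dict with "camera_matrix" (3x3 intrinsics, pixels), "k1" (the pictures are not rectified: a ray, as slopes to the right and down, at radius r is drawn at 1 + k1 r^2 times it, then the intrinsics apply), "rvec" (rotation vector, rad) and "tvec" (3), from world to camera coordinates, as OpenCV has them. Camera axes: x right, y down, z forward; pixel columns grow to the right and rows downward; lengths in m; the calibration is good to about 2 mm. A picture is of the moment at which its call begins. camera_params takes no time and is no camera call.
- arm.sign_off(): hands the job in, once; it reports no verdict.
The state is a dict: "clock": time; "joints": joint angles; "dq": joint speeds; "joint_efforts": joint torques, N m; "position": TCP position; "ee_rot": TCP orientation; "force": force on the tool from outside, world axes, zero at the start; "ft_torque": the same for the moment, N m; "width": opening from 0.0 (shut) to 1.0 (fully open).
Only numpy, scipy, OpenCV 4.12 (cv2) and the standard library are available. Lean on these libraries where they do the work, as an engineer would, in place of code of your own. Each camera call takes 0.05 s, during which the arm holds its last target.

## Working session

There is one attempt and no reset: what is moved stays moved. The work goes in short steps, Python scripts to look and compute and a shell command to move; the robot and the scene stay as the last step left them, time stands still between calls to the robot, and variables do not carry over. Pictures are saved under pics/ and viewed, and the job is handed in when it is done.

```bash
ls; mkdir -p pics; python3 - <<'E'
from cell import arm
import cv2
s=arm.observe()
for k,v in s.items(): print(k,v)
print(arm.hold_point_z)
for n in("side","top"):
    cv2.imwrite(f"pics/{n}0.png",arm.get_image(n)); print(n,arm.camera_params(n))
E
```

```text
pics
clock 0.0
joints [-1.21759185  0.43519857  0.02496813  1.57406526 -0.01159558  1.13399592
 -0.07509807]
dq [-0.00020508 -0.00058934  0.000572   -0.00086948  0.00212364 -0.00020042
 -0.00109813]
joint_efforts [-6.25021221e-04 -6.67867827e+01  9.84555557e-01 -3.14443946e+01
 -6.05618348e-02  4.30608855e-02  1.49173675e-04]
position [0.2749306  0.56068136 0.19537243]
ee_rot [ 2.66516981e+00  1.66153112e+00 -1.90336299e-03]
force [-0.17878125 -0.96962731 -0.6947373 ]
ft_torque [-0.02383471 -0.01860547  0.01427537]
width 0.9946303028730853
0.0188
side {'camera_matrix': array([[483.80577995,   0.        , 312.99376296],
       [  0.        , 483.80577995, 240.29764566],
       [  0.        ,   0.        ,   1.        ]]), 'k1': -0.09089267893076733, 'rvec': array([ 0.30861688, -2.64561876,  1.41633459]), 'tvec': array([0.54123626, 0.15081852, 0.95860559])}
top {'camera_matrix': array([[556.59840948,   0.        , 324.67286249],
       [  0.        , 556.59840948, 244.01106019],
       [  0.        ,   0.        ,   1.        ]]), 'k1': -0.1461177086189821, 'rvec': array([ 2.1548268 , -2.1676571 ,  0.12377435]), 'tvec': array([0.00352558, 0.5634837 , 1.30863111])}
```

View pics/side0.png

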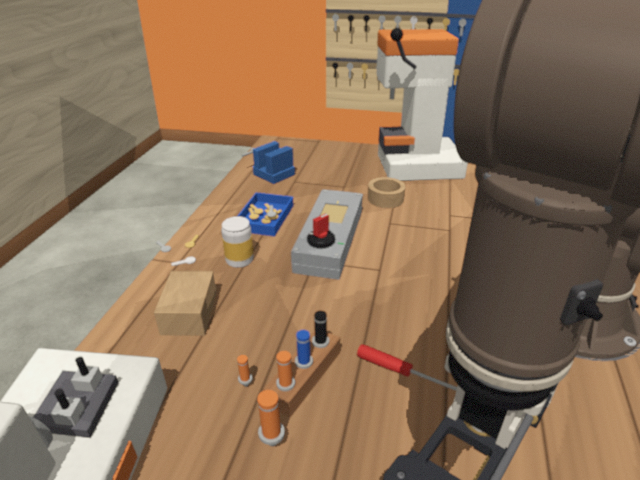

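View pics/top0.png

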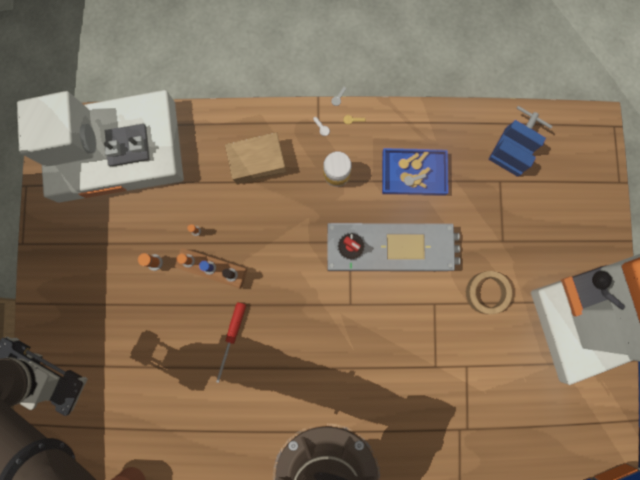

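Candidates for the pin, as side/top pixels: a small orange one at (244,370)/(195,230), a middle orange one in the stand at (285,371)/(185,260), and a large orange one at (270,415)/(150,262). The black tool (320,328) and blue tool (303,348) share the stand. I choose the middle one, in the stand, and check it with a close crop.

```bash
cat > h.py <<'E'
import numpy as np, cv2
from cell import arm
from scipy.spatial.transform import Rotation as R
class Cam:
    def __init__(s,n):
        p=arm.camera_params(n); s.K=np.array(p["camera_matrix"]); s.k=p["k1"]
        s.rv=np.array(p["rvec"]); s.R=cv2.Rodrigues(s.rv)[0]; s.t=np.array(p["tvec"])
        s.D=np.array([s.k,0,0,0]); s.c=-s.R.T@s.t
    def ray(s,uv):
        q=cv2.undistortPointsIter(np.array([[uv]],float),s.K,s.D,None,None,(3,50,1e-10))[0,0]
        d=s.R.T@np.array([q[0],q[1],1]); return s.c,d/np.linalg.norm(d)
    def plane(s,uv,z):
        c,d=s.ray(uv); return c+d*(z-c[2])/d[2]
    def proj(s,X):
        return cv2.projectPoints(np.array([X],float).reshape(-1,1,3),s.rv,s.t,s.K,s.D)[0][:,0]
side=Cam("side"); top=Cam("top")
def tri(a,b):
    (c1,d1),(c2,d2)=side.ray(a),top.ray(b)
    A=np.stack([d1,-d2],1); x=np.linalg.lstsq(A,c2-c1,rcond=None)[0]
    p,q=c1+d1*x[0],c2+d2*x[1]; return (p+q)/2,np.linalg.norm(p-q)
E
python3 - <<'E'
import cv2,numpy as np
s=cv2.imread("pics/side0.png");t=cv2.imread("pics/top0.png")
a=cv2.resize(s[290:450,220:350],None,fx=3,fy=3,interpolation=2)
b=cv2.resize(t[215:295,130:250],None,fx=3.3,fy=6*0.55,interpolation=2)
c=cv2.resize(t[215:280,320:465],None,fx=5,fy=5,interpolation=2)
d=cv2.resize(s[185:280,285:370],None,fx=5,fy=5,interpolation=2)
W=np.zeros((480,800,3),np.uint8);W[:480,:390]=a;W[:b.shape[0],400:400+b.shape[1]]=b
cv2.imwrite("pics/c1.png",W);cv2.imwrite("pics/c2.png",c);cv2.imwrite("pics/c3.png",d)
E
```

```text
(no output)
```

View pics/c1.png

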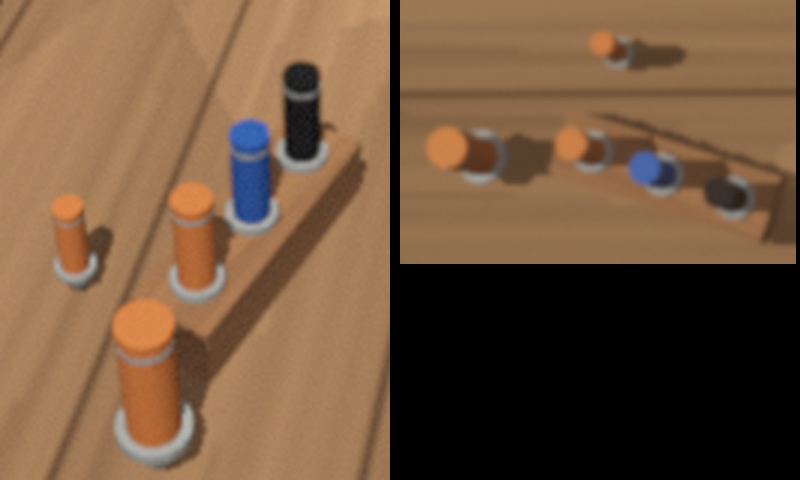

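View pics/c2.png

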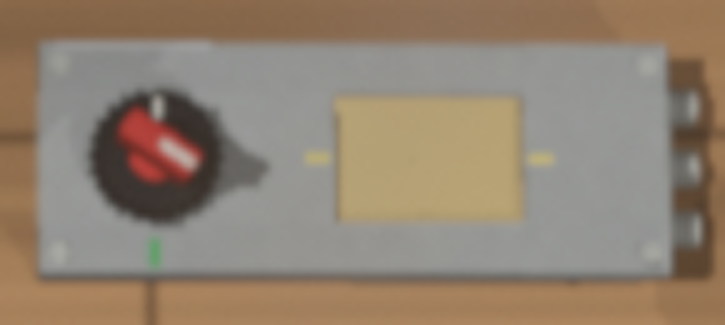

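View pics/c3.png

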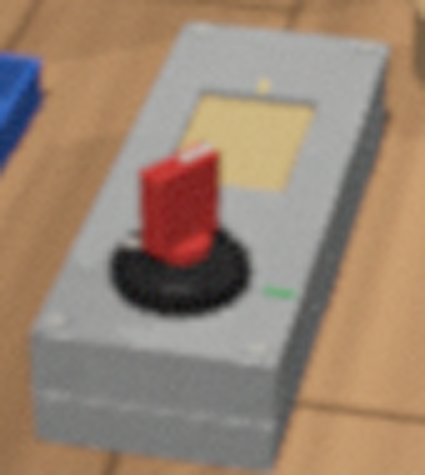

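```bash
python3 - <<'E'
from h import *
S=cv2.imread("pics/side0.png");T=cv2.imread("pics/top0.png")
def blobs(I,roi,lo,hi,mn=8):
    y0,y1,x0,x1=roi; h=cv2.cvtColor(I,cv2.COLOR_BGR2HSV)[y0:y1,x0:x1]
    m=cv2.inRange(h,np.array(lo),np.array(hi)); n,l,st,c=cv2.connectedComponentsWithStats(m)
    return [(c[i]+[x0,y0],st[i,4],st[i,:4]+[x0,y0,0,0]) for i in range(1,n) if st[i,4]>=mn]
print("orange top img",blobs(T,(215,295,130,250),(5,150,170),(14,255,255)))
print("orange side",blobs(S,(290,450,220,350),(5,150,130),(14,255,255)))
print("blue top",blobs(T,(215,295,130,250),(105,120,60),(125,255,255)))
print("ticks/win top",blobs(T,(215,280,320,465),(18,60,130),(32,255,255),3))
print("green top",blobs(T,(215,280,320,465),(45,60,60),(85,255,255),3))
print("red top",blobs(T,(215,280,320,465),(170,100,60),(180,255,255),3),blobs(T,(215,280,320,465),(0,150,60),(8,255,255),3))
for z,l in((0.056,[(387.3,234.5),(424.5,234.5),(387.5,259),(424.3,259)]),(0.06,[(383.5,246.6),(428,246.6),(351,265.5)])):
    for p in l: print(p,z,top.plane(p,z).round(4))
print(side.proj([0.5,0.1,0]))
E
```

```text
orange top img [(array([190.57142857, 227.62857143]), np.int32(35), array([188, 225,   6,   7])), (array([143.48648649, 259.0990991 ]), np.int32(111), array([138, 253,  12,  13])), (array([181.07352941, 258.16176471]), np.int32(68), array([177, 254,   9,  10]))]
orange side [(array([283.30136986, 356.54109589]), np.int32(146), array([276, 351,  15,  12])), (array([242.13157895, 358.98684211]), np.int32(76), array([237, 355,  11,   9])), (array([243.59166667, 372.13333333]), np.int32(120), array([238, 365,  11,  15])), (array([284.31799163, 374.68619247]), np.int32(239), array([278, 365,  13,  21])), (array([267.2755418 , 398.71517028]), np.int32(323), array([257, 390,  22,  19])), (array([269.33023256, 423.39534884]), np.int32(430), array([259, 409,  20,  29]))]
blue top [(array([204.07272727, 265.6       ]), np.int32(55), array([200, 262,   9,   8]))]
ticks/win top [(array([404.98358862, 246.25273523]), np.int32(914), array([387, 234,  38,  25])), (array([383.   , 246.375]), np.int32(8), array([381, 246,   5,   2])), (array([427.5, 246.5]), np.int32(8), array([426, 246,   4,   2]))]
green top [(array([350.5, 265. ]), np.int32(10), array([350, 263,   2,   5]))]
red top [] [(array([349.08490566, 244.05660377]), np.int32(106), array([344, 237,  14,  14]))]
(387.3, 234.5) 0.056 [ 0.5826 -0.1488  0.056 ]
(424.5, 234.5) 0.056 [ 0.5822 -0.2378  0.056 ]
(387.5, 259) 0.056 [ 0.5242 -0.1482  0.056 ]
(424.3, 259) 0.056 [ 0.5236 -0.2358  0.056 ]
(383.5, 246.6) 0.06 [ 0.5533 -0.1388  0.06  ]
(428, 246.6) 0.06 [ 0.5527 -0.2447  0.06  ]
(351, 265.5) 0.06 [ 0.5091 -0.0614  0.06  ]
[[328.67164264 311.55742541]]
```

```bash
cat > m.py <<'E'
from h import *
S=cv2.imread("pics/side0.png").astype(float);T=cv2.imread("pics/top0.png").astype(float)
def wc(I,x0,x1,y0,y1,f):
    p=I[y0:y1,x0:x1]; w=f(p); w=np.clip(w-np.median(w)-0.25*(w.max()-np.median(w)),0,None)
    yy,xx=np.mgrid[y0:y1,x0:x1]; return np.array([(w*xx).sum(),(w*yy).sum()])/w.sum()
yel=lambda p:(p[...,2]+p[...,1])/2-p[...,0]
grn=lambda p:p[...,1]-(p[...,2]+p[...,0])/2
tl=wc(T,378,387,242,252,yel);tr=wc(T,425,433,242,252,yel);gt=wc(T,347,356,260,271,grn)
print("ticks",tl,top.plane(tl,.06),tr,top.plane(tr,.06))
a,b=top.plane(tl,.06),top.plane(tr,.06); print("mid",(a+b)/2,"ang",np.arctan2(-(a-b)[0],(a-b)[1]))
print("green",gt,top.plane(gt,.06))
st=wc(S,334,342,198,206,yel); print("side tick",st,side.plane(st,.06),"tri",tri(st,tr))
sg=wc(S,335,346,238,249,grn); print("side green",sg,side.plane(sg,.06),"tri",tri(sg,gt))
# case edges in top: gray mask
h=cv2.cvtColor(T.astype(np.uint8),cv2.COLOR_BGR2HSV); m=((h[...,1]<45)&(h[...,2]>90)).astype(np.uint8); m[:215]=0;m[285:]=0;m[:,:320]=0;m[:,457:]=0
c=max(cv2.findContours(m,0,2)[0],key=cv2.contourArea); print(cv2.minAreaRect(c))
for p in [(328,223.3),(453.5,223.8),(328,269.7),(453.5,270)]: print(top.plane(p,.06))
print("pin tri",tri((283.3,356.54),(181.07,258.16)),top.plane((181.07,258.16),.105),side.plane((283.3,356.54),.105))
for nm,p in(("large",(143.5,259.1)),("small",(190.57,227.63)),("blue",(204.07,265.6))): print(nm,top.plane(p,.105))
print("large tri",tri((267.3,398.7),(143.5,259.1)))
E
python3 m.py
```

```text
ticks [383.11059908 246.0890937 ] [ 0.55453929 -0.13787818  0.06      ] [427.56566426 246.28740008] [ 0.55341199 -0.24369959  0.06      ]
mid [ 0.55397564 -0.19078888  0.06      ] ang -0.010652466436272231
green [350.45527273 265.11490909] [ 0.51000275 -0.06016303  0.06      ]
side tick [336.78205128 203.64328808] [ 0.5518226  -0.23646042  0.06      ] tri (array([ 0.55366322, -0.24459646,  0.05535986]), np.float64(0.0005289282361961973))
side green [340.41272727 243.04909091] [ 0.50850709 -0.06211421  0.06      ] tri (array([ 0.50904034, -0.06021687,  0.06127891]), np.float64(0.0017363673755665604))
((392.0, 246.5), (47.0, 128.0), 90.0)
[ 0.60970003 -0.00802117  0.06      ]
[ 0.60706453 -0.30787548  0.06      ]
[ 0.49953618 -0.00730203  0.06      ]
[ 0.49657176 -0.30429511  0.06      ]
pin tri (array([0.52338032, 0.32993114, 0.10439066]), np.float64(0.0021246377852447446)) [0.52437077 0.33000983 0.105     ] [0.52211065 0.33039627 0.105     ]
large [0.52252141 0.41880887 0.105     ]
small [0.59500994 0.30937039 0.105     ]
blue [0.50707141 0.27606512 0.105     ]
large tri (array([0.52079539, 0.41656402, 0.11081019]), np.float64(0.0024482832402986827))
```

```bash
cat >> h.py <<'E'
def plan(pos,yaw,p=True):
    """TCP target pos (world), yaw=direction of tool x in world (mod pi), tool down"""
    o=arm.observe(); Rc=R.from_rotvec(o["ee_rot"]); best=None
    for y in(yaw,yaw+np.pi):
        Rt=R.from_matrix(np.array([[np.cos(y),np.sin(y),0],[np.sin(y),-np.cos(y),0],[0,0,-1]]).T.T)
        r=(Rc.inv()*Rt).as_rotvec()
        if best is None or np.linalg.norm(r)<np.linalg.norm(best): best=r
    print("pos",o["position"].round(4),"F",np.round(o["force"],2),"w",round(o["width"]*92,1),"t",round(o["clock"],2),"q",np.round(o["joints"],2))
    print("  tool x",Rc.as_matrix()[:,0].round(3),"z",Rc.as_matrix()[:,2].round(3)," => dp",Rc.inv().apply(np.array(pos)-o["position"]).round(4),"rot",best.round(4))
E
python3 - <<'E'
from h import *
# (small's true height) 
print(tri((242.13,358.99),(190.57,227.63)))
yaw=np.arctan2(-0.306,0.953)
plan([.5234,.330,.175],yaw); plan([.5234,.330,.066],yaw)
E
```

```text
(array([0.59936726, 0.31826913, 0.06745891]), np.float64(0.002434689854807733))
pos [0.2749 0.5607 0.1954] F [-0.39 -1.42  0.3 ] w 91.8 t 0.1 q [-1.22  0.44  0.02  1.57 -0.01  1.13 -0.08]
  tool x [ 0.44   0.898 -0.001] z [-0.001 -0.001 -1.   ]  => dp [-0.0978  0.3247  0.0206] rot [1.1000e-03 1.1000e-03 1.4256e+00]
pos [0.2749 0.5607 0.1954] F [-0.39 -1.42  0.3 ] w 91.8 t 0.1 q [-1.22  0.44  0.02  1.57 -0.01  1.13 -0.08]
  tool x [ 0.44   0.898 -0.001] z [-0.001 -0.001 -1.   ]  => dp [-0.0976  0.3246  0.1296] rot [1.1000e-03 1.1000e-03 1.4256e+00]
```

```bash
python3 -m pendant '[{"dp":[-0.0978,0.3247,0.02],"rotation":[0.001,0.001,1.4256],"fingers":-0.1},{"dp":[-0.0978,0.3247,0.02],"rotation":[0.001,0.001,1.4256],"fingers":-0.1},{"dp":[-0.0978,0.3247,0.02],"rotation":[0.001,0.001,1.4256],"fingers":-0.1},{"dp":[-0.0978,0.3247,0.02],"rotation":[0.001,0.001,1.4256],"fingers":-0.1},{"dp":[-0.0978,0.3247,0.02],"rotation":[0.001,0.001,1.4256],"fingers":-0.1},{"dp":[-0.0978,0.3247,0.02],"rotation":[0.001,0.001,1.4256],"fingers":-0.1},{"dp":[-0.0978,0.3247,0.02],"rotation":[0.001,0.001,1.4256],"fingers":-0.1},{"dp":[-0.0978,0.3247,0.02],"rotation":[0.001,0.001,1.4256],"fingers":-0.1},{"dp":[-0.0978,0.3247,0.02],"rotation":[0.001,0.001,1.4256],"fingers":-0.1},{"dp":[-0.0978,0.3247,0.02],"rotation":[0.001,0.001,1.4256],"fingers":-0.1}]' 20
python3 - <<'E'
from h import *
yaw=np.arctan2(-0.306,0.953)
for n in("side","top"): cv2.imwrite(f"pics/{n}1.png",arm.get_image(n)) 
plan([.5234,.330,.066],yaw)
E
```

```text
clock: 1.35
position: [0.5232, 0.33, 0.1754]
ee_rot: [3.104, -0.481, -0.0]
force: [-0.3, 0.7, -0.0]
width: 0.547
pos [0.5233 0.33   0.1756] F [ 0.31 -0.49 -0.88] w 50.8 t 1.45 q [-0.94  0.46  0.43  1.64 -0.21  1.09 -0.76]
  tool x [ 0.953 -0.304 -0.   ] z [-0. -0. -1.]  => dp [ 1.000e-04 -1.000e-04  1.096e-01] rot [0.0002 0.0001 0.0019]
```

View pics/side1.png

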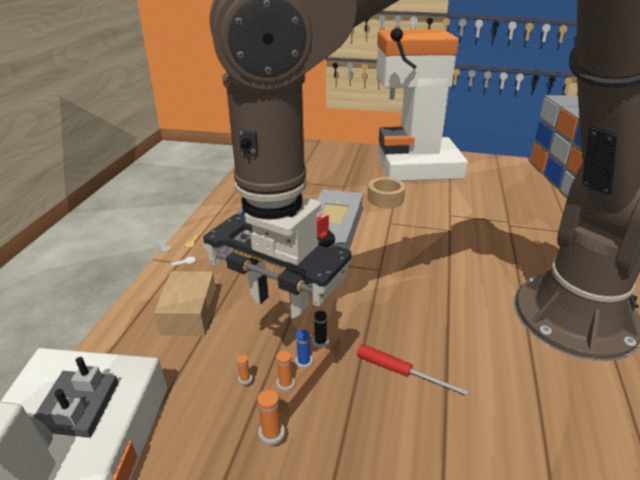

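View pics/top1.png

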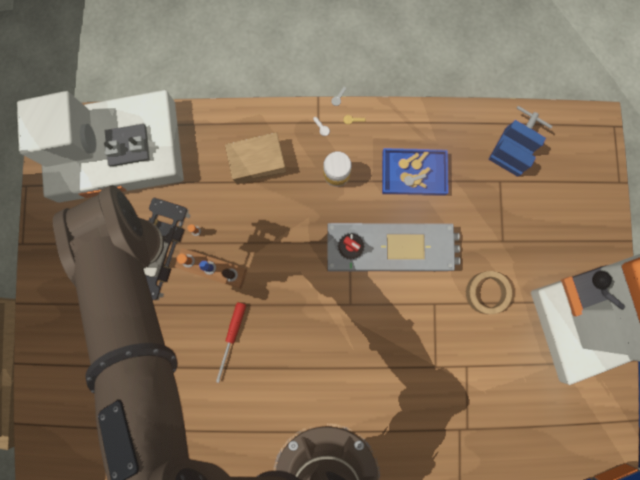

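```bash
python3 - <<'E'
from h import *
for z in(.105,.175,.2,.26): print(z,side.proj([.5233,.33,z])[0],top.proj([.5233,.33,z])[0])
I=cv2.imread("pics/side1.png")[200:450,200:360]; cv2.imwrite("pics/c4.png",cv2.resize(I,None,fx=2.4,fy=2.4,interpolation=2))
E
```

```text
0.105 [282.63342739 356.22147446] [181.06405647 258.62453708]
0.175 [280.22706112 322.89281747] [172.83870152 255.73813425]
0.2 [279.30688335 310.01930456] [169.67271875 254.62575948]
0.26 [276.95567428 276.79635736] [161.51974844 251.75761367]
```

View pics/c4.png

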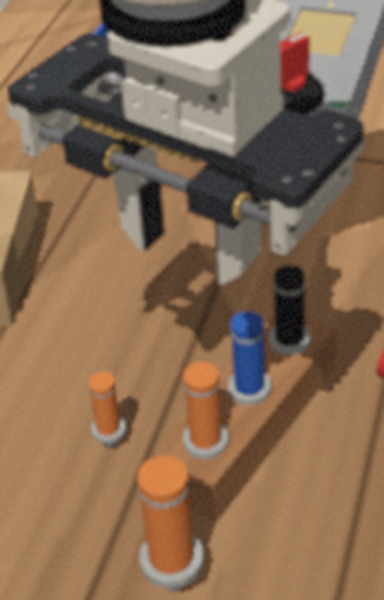

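```bash
python3 - <<'E'
from h import *
ax=np.array([.953,-.304,0]); ay=np.array([-.304,-.953,0])
I=cv2.imread("pics/side1.png")
for z in(.175,.195):
  for a in(.025,.045,-.025,-.045):
    for b in(.0095,-.0095):
      p=side.proj(np.array([.5233,.33,z])+a*ax+b*ay)[0]; print(z,a,b,p.round(1)); 
      if z==.175: cv2.circle(I,tuple(np.int32(p.round())),1,(0,255,0) if a>0 else (255,255,0),-1)
      else: cv2.circle(I,tuple(np.int32(p.round())),1,(0,0,255),-1)
cv2.imwrite("pics/c5.png",cv2.resize(I[240:360,220:330],None,fx=5,fy=5,interpolation=2))
E
```

```text
0.175 0.025 0.0095 [270.  313.2]
0.175 0.025 -0.0095 [262.5 320.7]
0.175 0.045 0.0095 [259.3 308.6]
0.175 0.045 -0.0095 [251.6 315.9]
0.175 -0.025 0.0095 [298.2 325.1]
0.175 -0.025 -0.0095 [290.9 333.1]
0.175 -0.045 0.0095 [309.9 330.1]
0.175 -0.045 -0.0095 [302.8 338.3]
0.195 0.025 0.0095 [269.2 303. ]
0.195 0.025 -0.0095 [261.5 310.5]
0.195 0.045 0.0095 [258.2 298.5]
0.195 0.045 -0.0095 [250.5 305.8]
0.195 -0.025 0.0095 [297.7 314.8]
0.195 -0.025 -0.0095 [290.4 322.8]
0.195 -0.045 0.0095 [309.7 319.7]
0.195 -0.045 -0.0095 [302.4 327.9]
```

View pics/c5.png

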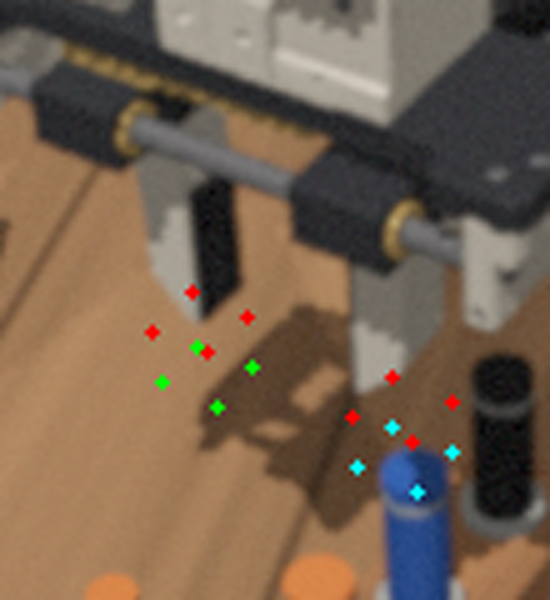

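```bash
python3 - <<'E'
from h import *
I=cv2.imread("pics/top1.png"); cv2.imwrite("pics/c6.png",cv2.resize(I[190:310,120:230],None,fx=5,fy=5,interpolation=2))
I=cv2.imread("pics/side1.png"); cv2.imwrite("pics/c7.png",cv2.resize(I[190:330,190:360],None,fx=4,fy=4,interpolation=2))
E
```

```text
(no output)
```

View pics/c6.png

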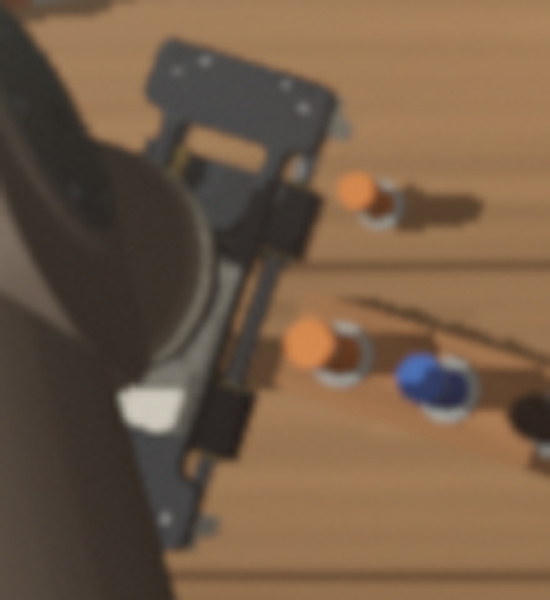

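View pics/c7.png

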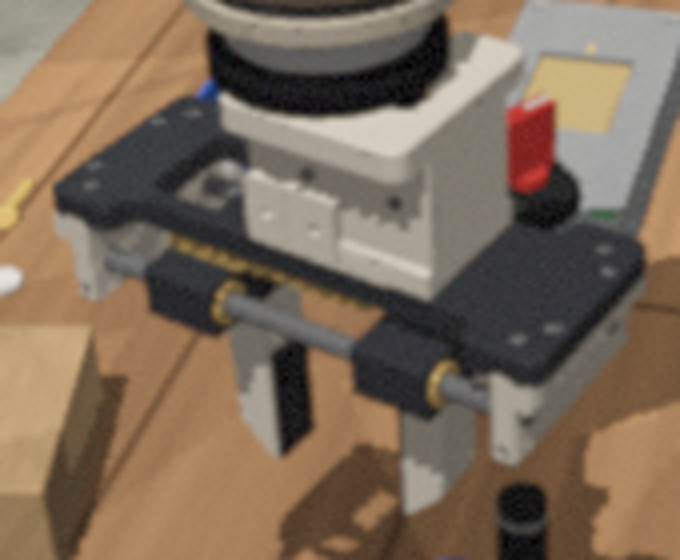

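```bash
python3 - <<'E'
from h import *
P=[tri(*x) for x in [((204.5,236),(153,198)),((240,214.5),(187,208.4)),((350,252),(157.4,299.6))]]
for p in P: print(p)
print((P[0][0]+0)/1, "diag mid",(P[0][0]*0+P[1][0]*0))
# carriage block top corner, right of rail: 
E
```

```text
(array([0.62177342, 0.33350607, 0.3146568 ]), np.float64(0.002614249502781678))
(array([0.5992379 , 0.26545141, 0.31182231]), np.float64(0.006008085406290699))
(array([0.42599685, 0.32105124, 0.30980013]), np.float64(1.6943447061241376e-05))
[0.62177342 0.33350607 0.3146568 ] diag mid [0. 0. 0.]
```

```bash
python3 -m pendant '[{"dp":[0,0,0.04],"rotation":[0,0,0],"fingers":-0.1},{"dp":[0,0,0.078],"rotation":[0,0,0],"fingers":-0.1},{"dp":[0,0,0.078],"rotation":[0,0,0],"fingers":-0.1},{"dp":[0,0,0.078],"rotation":[0,0,0],"fingers":-0.1}]'
python3 - <<'E'
from h import *
I=arm.get_image("side");cv2.imwrite("pics/side2.png",I); cv2.imwrite("pics/c8.png",cv2.resize(I[230:420,200:350],None,fx=3.1,fy=3.1,interpolation=2))
plan([.5234,.330,.066],np.arctan2(-0.306,0.953))
E
```

```text
clock: 1.95
position: [0.5241, 0.3303, 0.0989]
ee_rot: [-3.103, 0.483, -0.002]
force: [-0.1, 0.9, 1.0]
width: 0.548
pos [0.5244 0.3305 0.0993] F [0.24 0.33 0.  ] w 50.5 t 2.0 q [-0.92  0.53  0.4   1.72 -0.25  0.93 -0.73]
  tool x [ 0.953 -0.304  0.001] z [ 0.002  0.001 -1.   ]  => dp [-0.0009  0.0008  0.0333] rot [-0.0018 -0.0014  0.0021]
```

View pics/c8.png

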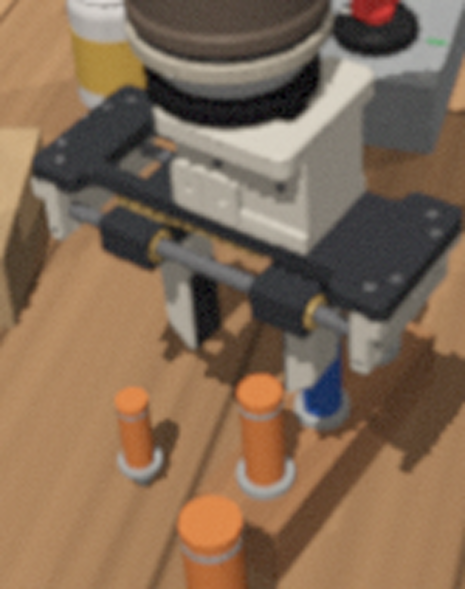

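```bash
python3 -m pendant '[{"dp":[-0.001,0,0.03],"rotation":[0,0,0],"fingers":-0.1},{"dp":[-0.001,0,0.032],"rotation":[0,0,0],"fingers":-0.1},{"dp":[-0.001,0,0.032],"rotation":[0,0,0],"fingers":-0.1}]'
python3 - <<'E'
from h import *
I=arm.get_image("side");cv2.imwrite("pics/side3.png",I); a=cv2.resize(I[250:420,210:340],None,fx=3,fy=3,interpolation=2)
I=arm.get_image("top");cv2.imwrite("pics/top3.png",I); b=cv2.resize(I[190:310,130:250],None,fx=3.2,fy=3.2,interpolation=2)
W=np.zeros((510,780,3),np.uint8);W[:,:390]=a;W[:384,396:780]=b;cv2.imwrite("pics/c9.png",W)
plan([.5234,.330,.066],np.arctan2(-0.306,0.953))
E
```

```text
clock: 2.38
position: [0.5242, 0.3312, 0.0687]
ee_rot: [-3.102, 0.482, -0.004]
force: [0.6, 0.3, 0.6]
width: 0.551
pos [0.5243 0.3313 0.0688] F [0.16 0.42 0.8 ] w 50.4 t 2.48 q [-0.91  0.57  0.38  1.75 -0.27  0.87 -0.72]
  tool x [ 0.953 -0.304  0.003] z [ 0.003  0.002 -1.   ]  => dp [-0.0005  0.0015  0.0027] rot [-0.0034 -0.0025  0.0021]
```

View pics/c9.png

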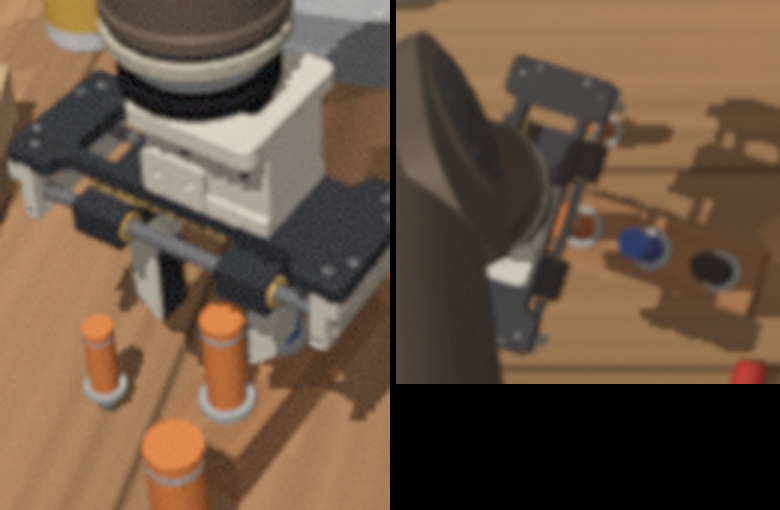

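```bash
python3 -m pendant '[{"dp":[-0.0005,0.0015,0.008],"rotation":[-0.003,-0.003,0.002],"fingers":-0.1},{"dp":[-0.0005,0.0015,0.016],"rotation":[-0.003,-0.003,0.002],"fingers":-0.1},{"dp":[-0.0005,0.0015,0.016],"rotation":[-0.003,-0.003,0.002],"fingers":-0.1}]'
python3 - <<'E'
from h import *
I=arm.get_image("side");cv2.imwrite("pics/side4.png",I); a=cv2.resize(I[250:420,210:340],None,fx=3.5,fy=3.5,interpolation=2)
cv2.imwrite("pics/c10.png",a)
plan([.5234,.330,.053],np.arctan2(-0.306,0.953))
E
```

```text
clock: 2.85
position: [0.5229, 0.3296, 0.0518]
ee_rot: [3.103, -0.486, -0.002]
force: [-0.1, 0.3, -0.5]
width: 0.548
pos [0.5232 0.3298 0.0522] F [-0.5   0.35  0.71] w 50.6 t 2.9 q [-0.9   0.59  0.37  1.76 -0.28  0.84 -0.71]
  tool x [ 0.952 -0.306 -0.001] z [-0.001 -0.    -1.   ]  => dp [ 0.0002 -0.0003 -0.0008] rot [0.0004 0.0011 0.    ]
```

View pics/c10.png

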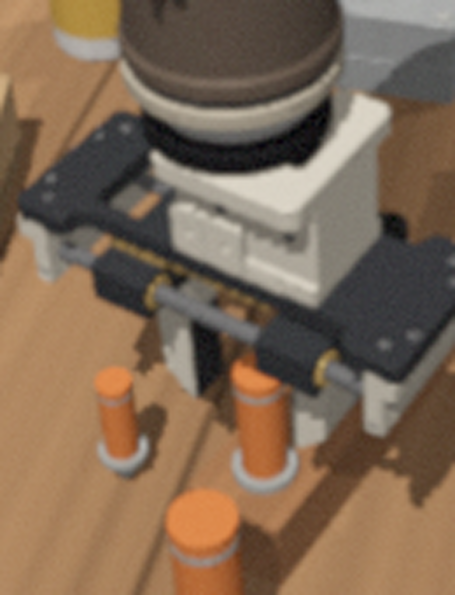

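```bash
python3 -m pendant '[{"dp":[0,0,0],"rotation":[0,0,0],"fingers":1},{"dp":[0,0,0],"rotation":[0,0,0],"fingers":1},{"dp":[0,0,0],"rotation":[0,0,0],"fingers":1},{"dp":[0,0,0],"rotation":[0,0,0],"fingers":1},{"dp":[0,0,0],"rotation":[0,0,0],"fingers":1},{"dp":[0,0,0],"rotation":[0,0,0],"fingers":1}]' 25
python3 - <<'E'
from h import *
I=arm.get_image("side");cv2.imwrite("pics/side5.png",I); a=cv2.resize(I[250:420,210:340],None,fx=3.5,fy=3.5,interpolation=2)
cv2.imwrite("pics/c11.png",a)
plan([.5234,.330,.20],np.arctan2(-0.306,0.953))
E
```

```text
clock: 3.65
position: [0.5231, 0.3298, 0.0523]
ee_rot: [3.104, -0.486, -0.002]
force: [-0.6, 0.6, -0.4]
width: 0.23
pos [0.5232 0.3299 0.0523] F [ 0.38  0.03 -0.32] w 21.1 t 3.7 q [-0.9   0.59  0.37  1.76 -0.28  0.84 -0.71]
  tool x [ 0.952 -0.306 -0.001] z [-0.001 -0.    -1.   ]  => dp [ 0.     -0.0002 -0.1477] rot [0.0003 0.001  0.    ]
```

View pics/c11.png

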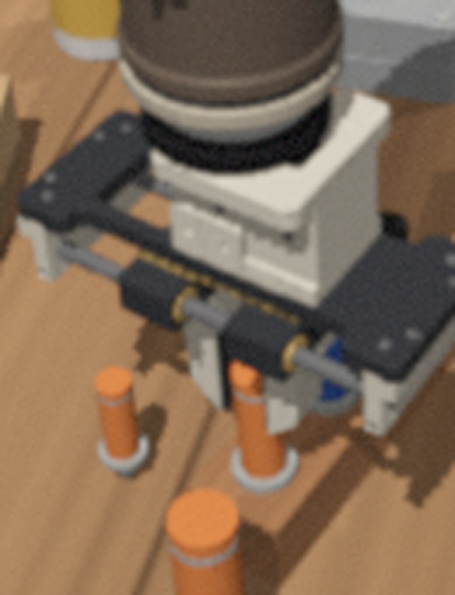

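```bash
python3 -m pendant '[{"dp":[0,0,-0.02],"rotation":[0,0,0],"fingers":1},{"dp":[0,0,-0.05],"rotation":[0,0,0],"fingers":1},{"dp":[0,0,-0.1],"rotation":[0,0,0],"fingers":1},{"dp":[0,0,-0.15],"rotation":[0,0,0],"fingers":1},{"dp":[0,0,-0.15],"rotation":[0,0,0],"fingers":1},{"dp":[0,0,-0.15],"rotation":[0,0,0],"fingers":1}]'
python3 - <<'E'
from h import *
I=arm.get_image("side");cv2.imwrite("pics/side6.png",I); a=cv2.resize(I[170:420,200:350],None,fx=2.4,fy=2.4,interpolation=2)
cv2.imwrite("pics/c12.png",a)
plan([.5535,-.19,.20],np.arctan2(-0.306,0.953))
plan([.5535,-.19,.20],-np.pi/2)
E
```

```text
clock: 4.45
position: [0.5228, 0.3297, 0.2016]
ee_rot: [3.103, -0.486, -0.003]
force: [0.3, 0.4, -1.8]
width: 0.231
pos [0.5224 0.3295 0.2009] F [-0.38 -0.12 -1.49] w 21.5 t 4.5 q [-0.95  0.44  0.44  1.61 -0.2   1.14 -0.77]
  tool x [ 0.952 -0.305 -0.002] z [-0.003 -0.001 -1.   ]  => dp [0.1883 0.4851 0.0015] rot [0.0021 0.0024 0.0002]
pos [0.5224 0.3295 0.2009] F [-0.38 -0.12 -1.49] w 21.5 t 4.5 q [-0.95  0.44  0.44  1.61 -0.2   1.14 -0.77]
  tool x [ 0.952 -0.305 -0.002] z [-0.003 -0.001 -1.   ]  => dp [0.1883 0.4851 0.0015] rot [3.4000e-03 8.0000e-04 1.2603e+00]
```

View pics/c12.png

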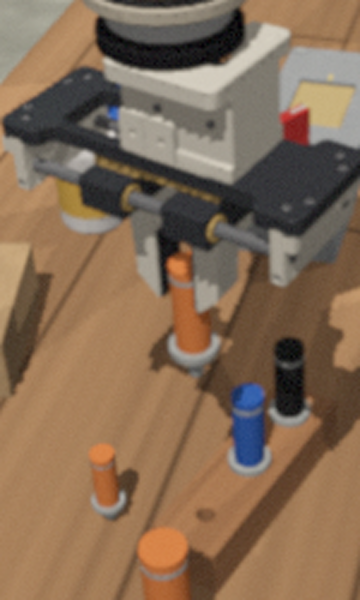

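```bash
python3 -m pendant '[{"dp":[0.008,0.02,0],"rotation":[0,0,0.05],"fingers":1},{"dp":[0.023,0.06,0],"rotation":[0,0,0.15],"fingers":1},{"dp":[0.039,0.1,0],"rotation":[0,0,0.25],"fingers":1},{"dp":[0.054,0.14,0],"rotation":[0,0,0.36],"fingers":1},{"dp":[0.07,0.18,0],"rotation":[0,0,0.46],"fingers":1},{"dp":[0.085,0.22,0],"rotation":[0,0,0.57],"fingers":1},{"dp":[0.101,0.26,0],"rotation":[0,0,0.67],"fingers":1},{"dp":[0.116,0.3,0],"rotation":[0,0,0.78],"fingers":1},{"dp":[0.132,0.34,0],"rotation":[0,0,0.88],"fingers":1},{"dp":[0.147,0.38,0],"rotation":[0,0,0.98],"fingers":1},{"dp":[0.163,0.42,0],"rotation":[0,0,1.09],"fingers":1},{"dp":[0.178,0.46,0],"rotation":[0,0,1.2],"fingers":1},{"dp":[0.1875,0.483,0.001],"rotation":[0.002,0.001,1.26],"fingers":1},{"dp":[0.1875,0.485,0.001],"rotation":[0.002,0.001,1.26],"fingers":1},{"dp":[0.1875,0.485,0.001],"rotation":[0.002,0.001,1.26],"fingers":1}]'
python3 - <<'E'
from h import *
print(side.c,top.c)
a=arm.get_image("side");cv2.imwrite("pics/side7.png",a)
b=arm.get_image("top");cv2.imwrite("pics/top7.png",b)
W=np.hstack([cv2.resize(a[110:250,280:410],None,fx=3,fy=3,interpolation=2),cv2.resize(b[180:320,350:480],None,fx=3,fy=3,interpolation=2)]);cv2.imwrite("pics/c13.png",W)
plan([.5535,-.19,.20],-np.pi/2)
E
```

```text
clock: 6.38
position: [0.5519, -0.1895, 0.1998]
ee_rot: [2.22, -2.221, -0.002]
force: [0.7, 1.8, -1.0]
width: 0.234
[0.34743414 0.82105458 0.66314892] [ 4.08733255e-01 -1.00445024e-03  1.36490946e+00]
pos [ 0.5525 -0.1885  0.2   ] F [ 1.12  0.27 -0.62] w 21.3 t 6.47 q [-0.34  0.45  0.84  1.72 -0.36  1.14 -0.97]
  tool x [ 0.002 -1.     0.   ] z [-0.002 -0.    -1.   ]  => dp [ 0.0015 -0.001   0.    ] rot [ 0.0017 -0.      0.0016]
```

View pics/c13.png

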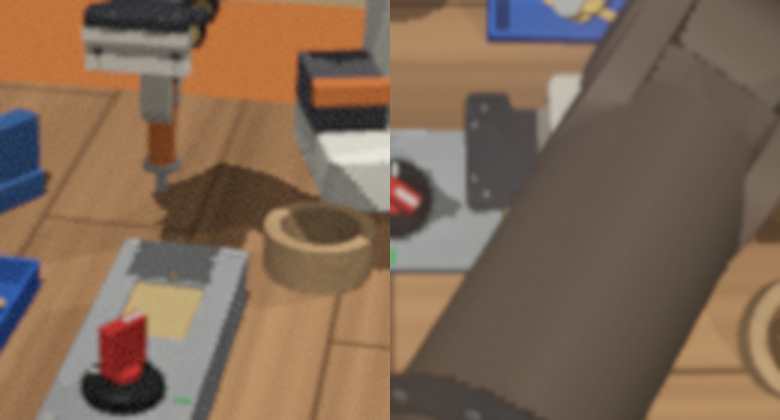

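```bash
python3 - <<'E'
from h import *
for z in(.15,.166,.188,.2): print(z,side.proj([.5525,-.1885,z])[0])
print(side.proj([.5545,-.1885,.166])[0])
I=cv2.imread("pics/side7.png"); cv2.imwrite("pics/c14.png",cv2.resize(I[120:180,310:360],None,fx=10,fy=10,interpolation=2))
E
```

```text
0.15 [332.99218426 180.02943438]
0.166 [333.04988101 173.89240705]
0.188 [333.12963457 165.30571349]
0.2 [333.17332872 160.54851072]
[332.2145193  173.81331134]
```

View pics/c14.png

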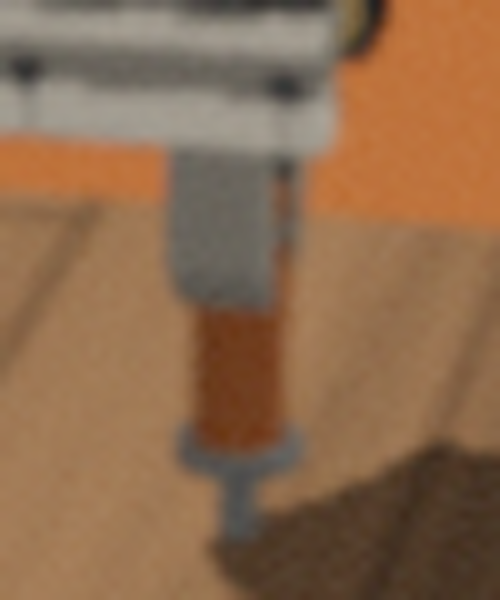

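```bash
python3 -m pendant '[{"dp":[0.0335,0,0.01],"rotation":[0,0,0],"fingers":1},{"dp":[0.0335,0,0.04],"rotation":[0,0,0],"fingers":1},{"dp":[0.0335,0,0.08],"rotation":[0,0,0],"fingers":1},{"dp":[0.0335,0,0.1],"rotation":[0,0,0],"fingers":1},{"dp":[0.0335,0,0.1],"rotation":[0,0,0],"fingers":1},{"dp":[0.0335,0,0.1],"rotation":[0,0,0],"fingers":1}]'
python3 - <<'E'
from h import *
a=arm.get_image("side");cv2.imwrite("pics/side8.png",a)
cv2.imwrite("pics/c15.png",cv2.resize(a[165:240,300:370],None,fx=8,fy=8,interpolation=2))
plan([.5535,-.222,.0903],-np.pi/2)
E
```

```text
clock: 7.22
position: [0.5531, -0.2218, 0.101]
ee_rot: [2.224, -2.218, -0.0]
force: [0.6, -0.2, -1.3]
width: 0.232
pos [ 0.5533 -0.222   0.1013] F [ 0.04 -1.09 -1.12] w 20.9 t 7.28 q [-0.22  0.57  0.76  1.8  -0.47  0.96 -0.83]
  tool x [ 0.002 -1.     0.   ] z [ 0. -0. -1.]  => dp [-0.     -0.0002  0.011 ] rot [-0.0001 -0.0005  0.0023]
```

View pics/c15.png

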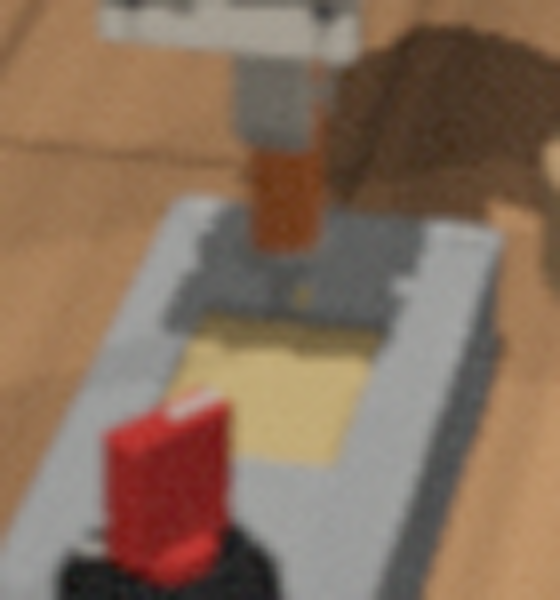

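```bash
python3 - <<'E'
from h import *
a=cv2.imread("pics/side8.png")[185:225,315:355].astype(float)
a=np.clip((a-40)*1.9,0,255).astype(np.uint8)
cv2.imwrite("pics/c16.png",cv2.resize(a,None,fx=14,fy=14,interpolation=2))
for x in(.5515,.5535):
  for z in(.056,.067,.089): print(x,z,side.proj([x,-.222,z])[0])
E
```

```text
0.5515 0.056 [335.75714322 207.78311727]
0.5515 0.067 [335.8095206  203.97389479]
0.5515 0.089 [335.91503358 196.24368993]
0.5535 0.056 [334.98001829 207.69837025]
0.5535 0.067 [335.0285606  203.88998176]
0.5535 0.089 [335.12631675 196.16151409]
```

View pics/c16.png

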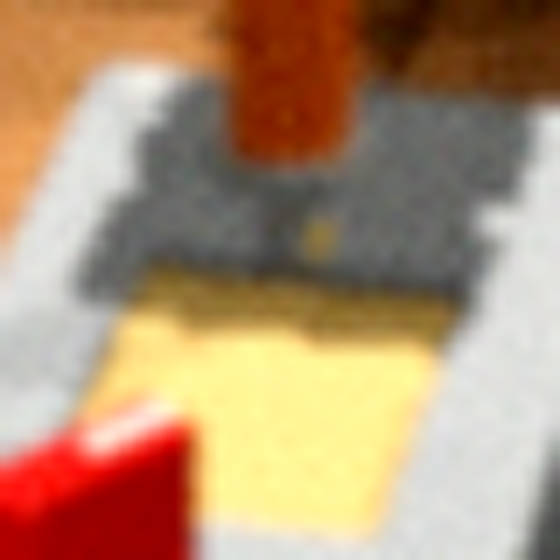

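```bash
python3 - <<'E'
from h import *
for x0 in(.551,.5525,.554):
  f=lambda y,z: side.proj([x0+.0095*(y+.19),y,z])[0].round(2)
  print(x0,"tick",f(-.2437,.06),"edge",f(-.235,.06),"tip",f(-.222,.067),"mid near edge cover",f(-.146,.056), "Ledge/Redge far",side.proj([[x0-.0004+.03,-.2355,.06],[x0-.0004-.03,-.235,.06]]).round(1).tolist())
a=cv2.imread("pics/side0.png")[190:250,310:365].astype(float)
a=np.clip((a-40)*1.3,0,255).astype(np.uint8)
cv2.imwrite("pics/c17.png",cv2.resize(a,None,fx=10,fy=10,interpolation=2))
E
```

```text
0.551 tick [337.85 202.34] edge [337.15 203.97] tip [336.12 204.01] mid near edge cover [329.48 223.19] Ledge/Redge far [[325.6, 202.6], [348.8, 205.2]]
0.5525 tick [337.28 202.28] edge [336.57 203.91] tip [335.54 203.94] mid near edge cover [328.87 223.12] Ledge/Redge far [[325.1, 202.6], [348.2, 205.2]]
0.554 tick [336.7  202.22] edge [335.99 203.85] tip [334.95 203.88] mid near edge cover [328.25 223.04] Ledge/Redge far [[324.5, 202.5], [347.6, 205.1]]
```

View pics/c17.png

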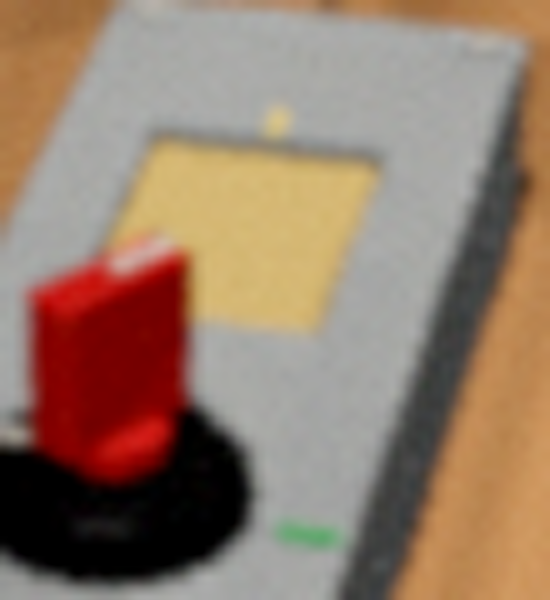

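```bash
python3 -m pendant '[{"dp":[0,0,0.005],"rotation":[0,0,0],"fingers":1},{"dp":[0,0,0.009],"rotation":[0,0,0],"fingers":1},{"dp":[0,0,0.011],"rotation":[0,0,0],"fingers":1},{"dp":[0,0,0.0115],"rotation":[0,0,0],"fingers":1}]'
python3 - <<'E'
from h import *
plan([.5532,-.222,.0903],-np.pi/2)
E
```

```text
clock: 7.78
position: [0.5533, -0.222, 0.0898]
ee_rot: [2.224, -2.219, 0.001]
force: [0.0, 0.8, 1.6]
width: 0.232
pos [ 0.5533 -0.222   0.0898] F [0.03 0.81 1.64] w 21.3 t 7.78 q [-0.21  0.58  0.75  1.81 -0.48  0.94 -0.82]
  tool x [ 0.002 -1.     0.   ] z [ 0. -0. -1.]  => dp [-0.      0.0001 -0.0005] rot [-0.0002 -0.0004  0.0023]
```

```bash
python3 -m pendant '[{"dp":[-0.001,0,0.001],"rotation":[0,0,0],"fingers":1},{"dp":[-0.003,0,0.001],"rotation":[0,0,0],"fingers":1},{"dp":[-0.005,0,0.001],"rotation":[0,0,0],"fingers":1},{"dp":[-0.007,0,0.001],"rotation":[0,0,0],"fingers":1},{"dp":[-0.009,0,0.001],"rotation":[0,0,0],"fingers":1},{"dp":[-0.011,0,0.001],"rotation":[0,0,0],"fingers":1},{"dp":[-0.013,-0.0001,0.001],"rotation":[0,0,0],"fingers":1},{"dp":[-0.015,-0.0001,0.001],"rotation":[0,0,0],"fingers":1}]'
python3 - <<'E'
from h import *
plan([.5532,-.222,.0903],-np.pi/2)
E
```

```text
clock: 8.78
position: [0.5541, -0.2084, 0.0896]
ee_rot: [2.223, -2.219, 0.005]
force: [0.2, -4.8, 6.0]
width: 0.233
pos [ 0.5541 -0.2084  0.0896] F [ 0.23 -4.84  5.96] w 21.4 t 8.78 q [-0.24  0.58  0.75  1.82 -0.48  0.93 -0.84]
  tool x [ 0.002 -1.     0.002] z [ 0.002 -0.002 -1.   ]  => dp [ 0.0136  0.0009 -0.0007] rot [-0.002  -0.0024  0.0016]
```

```bash
python3 -m pendant '[{"dp":[-0.002,0.0008,0.0005],"rotation":[0,0,0],"fingers":1},{"dp":[-0.004,0.0008,0.0005],"rotation":[0,0,0],"fingers":1},{"dp":[-0.006,0.0007,0.0005],"rotation":[0,0,0],"fingers":1},{"dp":[-0.008,0.0007,0.0005],"rotation":[0,0,0],"fingers":1}]'
python3 -m pendant '[{"dp":[-0.002,0.0003,0.0005],"rotation":[0,0,0],"fingers":1},{"dp":[-0.004,0.0003,0.0005],"rotation":[0,0,0],"fingers":1},{"dp":[-0.006,0.0003,0.0005],"rotation":[0,0,0],"fingers":1},{"dp":[-0.008,0.0003,0.0005],"rotation":[0,0,0],"fingers":1}]'
python3 - <<'E'
from h import *
plan([.5532,-.222,.0903],-np.pi/2)
E
```

```text
clock: 9.28
position: [0.5538, -0.2012, 0.0895]
ee_rot: [2.223, -2.22, 0.008]
force: [0.3, -4.1, 6.7]
width: 0.23
clock: 9.78
position: [0.553, -0.192, 0.0884]
ee_rot: [2.223, -2.219, 0.005]
force: [0.7, -0.1, -1.1]
width: 0.235
pos [ 0.553  -0.192   0.0884] F [ 0.72 -0.12 -1.13] w 21.6 t 9.78 q [-0.27  0.57  0.75  1.84 -0.48  0.92 -0.86]
  tool x [ 0.002 -1.     0.002] z [ 0.002 -0.002 -1.   ]  => dp [ 0.03   -0.0002 -0.0018] rot [-0.0019 -0.0023  0.0016]
```

```bash
python3 -m pendant '[{"dp":[0,0,0.002],"rotation":[0,0,0],"fingers":1},{"dp":[0,0,0.004],"rotation":[0,0,0],"fingers":1},{"dp":[0,0,0.005],"rotation":[0,0,0],"fingers":1}]'
python3 - <<'E'
from h import *
plan([.5533,-.192,.068],-np.pi/2)
E
```

```text
clock: 10.15
position: [0.5527, -0.1916, 0.083]
ee_rot: [2.223, -2.219, 0.003]
force: [0.0, 0.1, -0.4]
width: 0.235
pos [ 0.5527 -0.1916  0.083 ] F [ 0.01  0.09 -0.45] w 21.7 t 10.15 q [-0.26  0.58  0.75  1.85 -0.49  0.91 -0.86]
  tool x [ 0.002 -1.     0.002] z [ 0.001 -0.002 -1.   ]  => dp [ 0.0003 -0.0005  0.015 ] rot [-0.0011 -0.0017  0.0018]
```

```bash
python3 -m pendant '[{"dp":[0,0,0.003],"rotation":[0,0,0],"fingers":1},{"dp":[0,0,0.006],"rotation":[0,0,0],"fingers":1},{"dp":[0,0,0.009],"rotation":[0,0,0],"fingers":1},{"dp":[0,0,0.011],"rotation":[0,0,0],"fingers":1},{"dp":[0,0,0.011],"rotation":[0,0,0],"fingers":1}]'
python3 - <<'E'
from h import *
plan([.5533,-.192,.068],-np.pi/2)
E
```

```text
clock: 10.78
position: [0.5526, -0.1915, 0.0718]
ee_rot: [2.223, -2.219, 0.002]
force: [-0.2, 1.1, -1.9]
width: 0.23
pos [ 0.5526 -0.1915  0.0718] F [-0.21  1.11 -1.91] w 21.1 t 10.78 q [-0.26  0.59  0.74  1.86 -0.5   0.89 -0.85]
  tool x [ 0.002 -1.     0.002] z [ 0.001 -0.002 -1.   ]  => dp [ 0.0005 -0.0007  0.0038] rot [-0.0007 -0.0015  0.0018]
```

```bash
python3 -m pendant '[{"dp":[0,0,0.002],"rotation":[0,0,0],"fingers":1},{"dp":[0,0,0.004],"rotation":[0,0,0],"fingers":1},{"dp":[0,0,0.0045],"rotation":[0,0,0],"fingers":1},{"dp":[0,0,0.0045],"rotation":[0,0,0],"fingers":1}]'
python3 - <<'E'
from h import *
plan([.5533,-.192,.068],-np.pi/2)
a=arm.get_image("side");cv2.imwrite("pics/side9.png",a)
cv2.imwrite("pics/c18.png",cv2.resize(a[165:240,300:370],None,fx=8,fy=8,interpolation=2))
E
```

```text
clock: 11.28
position: [0.5531, -0.1915, 0.0681]
ee_rot: [-2.223, 2.219, -0.003]
force: [-2.6, 3.5, 10.0]
width: 0.23
pos [ 0.5531 -0.1915  0.0681] F [-2.56  3.53  9.96] w 21.2 t 11.28 q [-0.25  0.59  0.73  1.86 -0.51  0.88 -0.84]
  tool x [ 0.002 -1.     0.001] z [ 0.002 -0.001 -1.   ]  => dp [ 0.0005 -0.0002  0.0001] rot [-0.0019 -0.0011  0.0019]
```

View pics/c18.png

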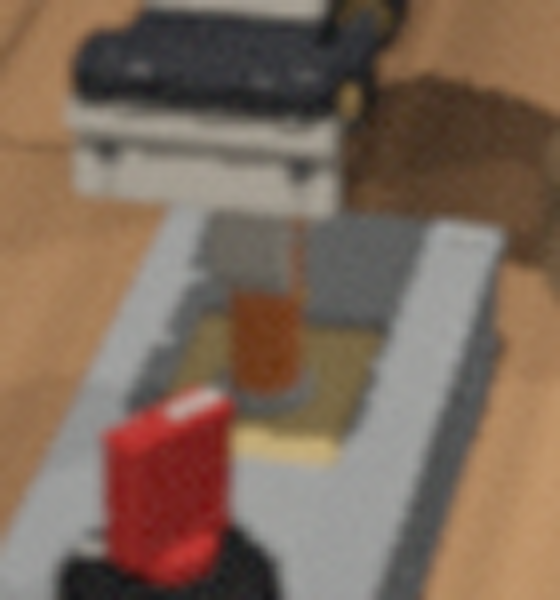

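```bash
python3 -m pendant '[{"dp":[0,0,0],"rotation":[0,0,0],"fingers":0.2},{"dp":[0,0,0],"rotation":[0,0,0],"fingers":-0.1},{"dp":[0,0,0],"rotation":[0,0,0],"fingers":-0.1},{"dp":[0,0,0],"rotation":[0,0,0],"fingers":-0.1},{"dp":[0,0,-0.02],"rotation":[0,0,0],"fingers":-0.1},{"dp":[0,0,-0.07],"rotation":[0,0,0],"fingers":-0.1},{"dp":[0,0,-0.12],"rotation":[0,0,0],"fingers":-0.1},{"dp":[0,0,-0.13],"rotation":[0,0,0],"fingers":-0.1},{"dp":[0,0,-0.13],"rotation":[0,0,0],"fingers":-0.1}]'
python3 - <<'E'
from h import *
plan([.5547,-.0605,.2],np.pi/2+0.9)
a=arm.get_image("side");cv2.imwrite("pics/side10.png",a)
b=arm.get_image("top");cv2.imwrite("pics/top10.png",b)
W=np.hstack([cv2.resize(a[170:260,290:380],None,fx=4.4,fy=4.4,interpolation=2),cv2.resize(b[200:290,330:420],None,fx=4.4,fy=4.4,interpolation=2)]);cv2.imwrite("pics/c19.png",W)
E
```

```text
clock: 12.45
position: [0.5531, -0.1912, 0.1982]
ee_rot: [-2.223, 2.218, -0.004]
force: [-0.3, 0.4, -0.3]
width: 0.55
pos [ 0.5531 -0.1912  0.1982] F [-0.34  0.37 -0.31] w 50.6 t 12.45 q [-0.34  0.45  0.84  1.72 -0.37  1.13 -0.96]
  tool x [ 0.002 -1.     0.001] z [ 0.003 -0.001 -1.   ]  => dp [-0.1307 -0.002  -0.0019] rot [-0.0022 -0.0022 -0.8977]
```

View pics/c19.png

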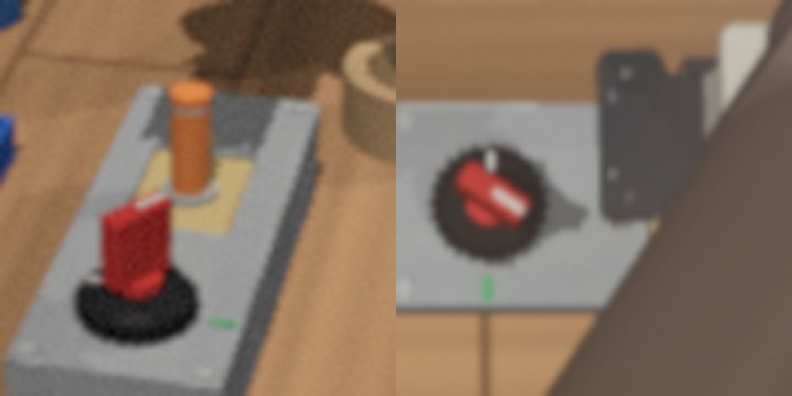

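```bash
python3 - <<'E'
from h import *
I=cv2.imread("pics/top0.png"); print(top.proj([[.5547,-.0605,.123],[.5547,-.0605,.076]]))
a=cv2.resize(I[228:264,332:370],None,fx=16,fy=16,interpolation=2)
f=lambda p:tuple(np.int32(((top.proj(p)[0]-[332,228]+.5)*16-.5).round()))
c=np.array([.5547,-.0605,.123])
for th,col in((0.9,(255,255,0)),(1.0,(0,255,0)),(1.1,(255,0,255))):
    d=np.array([-np.cos(th),-np.sin(th),0]); n=np.array([-d[1],d[0],0])
    q=[f(c+s*.019*d+t*.007*n) for s,t in((1,1),(1,-1),(-1,-1),(-1,1))]
    cv2.polylines(a,[np.array(q)],True,col,1)
cv2.imwrite("pics/c20.png",a)
E
```

```text
[[351.63385549 243.096355  ]
 [350.69566677 245.45550664]]
```

View pics/c20.png

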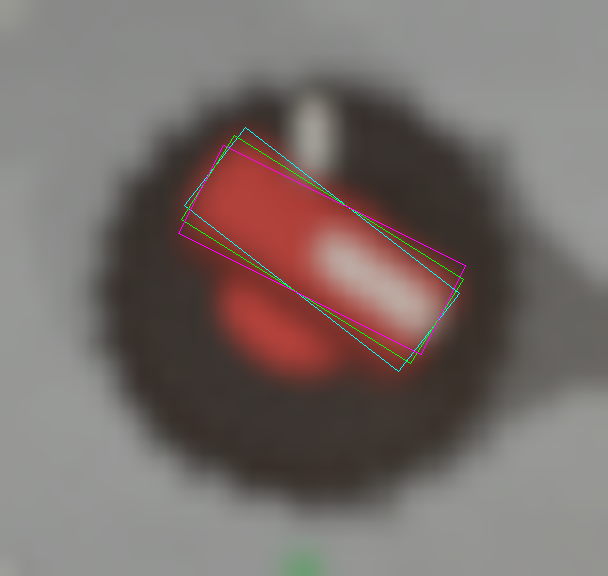

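```bash
python3 -m pendant '[{"dp":[-0.02,0,0],"rotation":[0,0,-0.1],"fingers":-0.1},{"dp":[-0.05,-0.001,0],"rotation":[0,0,-0.25],"fingers":-0.1},{"dp":[-0.08,-0.001,0],"rotation":[0,0,-0.4],"fingers":-0.1},{"dp":[-0.11,-0.002,0],"rotation":[0,0,-0.55],"fingers":-0.1},{"dp":[-0.13,-0.002,0],"rotation":[0,0,-0.7],"fingers":-0.1},{"dp":[-0.1307,-0.002,0],"rotation":[-0.002,-0.002,-0.85],"fingers":-0.1},{"dp":[-0.1307,-0.002,0],"rotation":[-0.002,-0.002,-0.922],"fingers":-0.1},{"dp":[-0.1307,-0.002,0],"rotation":[-0.002,-0.002,-0.922],"fingers":-0.1},{"dp":[-0.1307,-0.002,0],"rotation":[-0.002,-0.002,-0.922],"fingers":-0.1}]'
python3 - <<'E'
from h import *
plan([.5547,-.0605,.105],np.pi/2+0.925)
E
```

```text
clock: 13.68
position: [0.5534, -0.0601, 0.1959]
ee_rot: [2.977, -1.001, -0.006]
force: [-0.8, 0.3, 0.7]
width: 0.549
pos [ 0.5534 -0.0601  0.1959] F [-0.79  0.33  0.69] w 50.5 t 13.68 q [-0.44  0.36  0.61  1.77 -0.23  1.09 -0.4 ]
  tool x [ 0.797 -0.604 -0.003] z [-0.004  0.    -1.   ]  => dp [ 0.0016 -0.0007  0.0909] rot [ 0.0022  0.0034 -0.0027]
```

Descend part-way (tips above the bar's foot) and look.

```bash
python3 -m pendant '[{"dp":[0.0013,-0.0005,0.03],"rotation":[0.002,0.003,0],"fingers":-0.1},{"dp":[0.0013,-0.0005,0.07],"rotation":[0.002,0.003,0],"fingers":-0.1},{"dp":[0.0013,-0.0005,0.09],"rotation":[0.002,0.003,0],"fingers":-0.1},{"dp":[0.0013,-0.0005,0.091],"rotation":[0.002,0.003,0],"fingers":-0.1},{"dp":[0.0013,-0.0005,0.091],"rotation":[0.002,0.003,0],"fingers":-0.1}]'
python3 - <<'E'
from h import *
plan([.5547,-.0605,.083],np.pi/2+0.925)
a=arm.get_image("side");cv2.imwrite("pics/side11.png",a)
b=arm.get_image("top");cv2.imwrite("pics/top11.png",b)
W=np.hstack([cv2.resize(a[140:260,270:390],None,fx=3.3,fy=3.3,interpolation=2),cv2.resize(b[190:310,300:420],None,fx=3.3,fy=3.3,interpolation=2)]);cv2.imwrite("pics/c21.png",W)
E
```

```text
clock: 14.3
position: [0.5548, -0.0607, 0.1055]
ee_rot: [2.977, -1.002, 0.0]
force: [-0.1, -0.0, -0.4]
width: 0.551
pos [ 0.5548 -0.0607  0.1055] F [-0.06 -0.04 -0.41] w 50.7 t 14.3 q [-0.39  0.46  0.56  1.88 -0.31  0.89 -0.33]
  tool x [ 0.797 -0.605  0.   ] z [ 0. -0. -1.]  => dp [-0.0002 -0.0001  0.0225] rot [-0.0001 -0.0003 -0.0035]
```

View pics/c21.png

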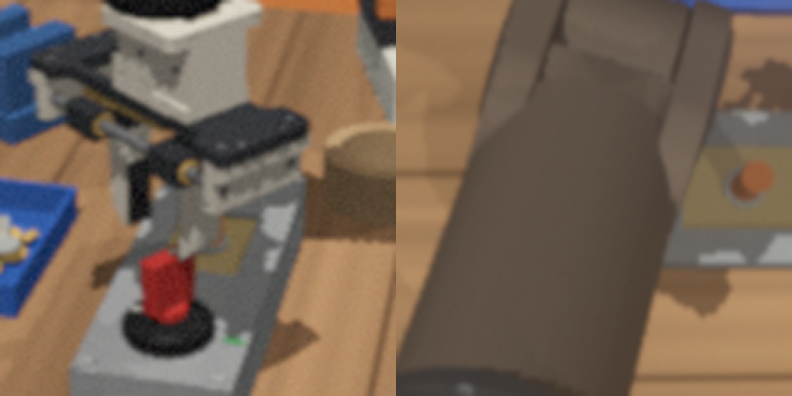

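```bash
python3 -m pendant '[{"dp":[0,0,0.012],"rotation":[0,0,-0.003],"fingers":-0.1},{"dp":[0,0,0.0225],"rotation":[0,0,-0.003],"fingers":-0.1},{"dp":[0,0,0.0225],"rotation":[0,0,-0.003],"fingers":-0.1}]'
python3 - <<'E'
from h import *
plan([.5547,-.0605,.083],np.pi/2+0.925)
a=arm.get_image("side");cv2.imwrite("pics/side12.png",a)
cv2.imwrite("pics/c22.png",cv2.resize(a[170:260,280:370],None,fx=6,fy=6,interpolation=2))
E
```

```text
clock: 14.78
position: [0.5543, -0.0605, 0.0823]
ee_rot: [2.979, -0.997, -0.001]
force: [0.9, -0.8, 0.5]
width: 0.548
pos [ 0.5543 -0.0605  0.0823] F [ 0.88 -0.79  0.51] w 50.4 t 14.78 q [-0.37  0.49  0.54  1.9  -0.33  0.84 -0.31]
  tool x [ 0.799 -0.602 -0.001] z [-0.001  0.    -1.   ]  => dp [ 0.0003 -0.0002 -0.0007] rot [ 0.0004  0.0007 -0.0001]
```

View pics/c22.png

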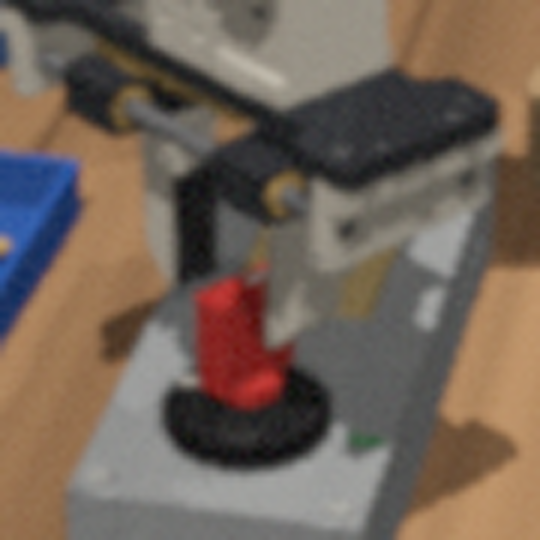

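```bash
python3 -m pendant '[{"dp":[0,0,-0.001],"rotation":[0,0,0],"fingers":1},{"dp":[0,0,-0.001],"rotation":[0,0,0],"fingers":1},{"dp":[0,0,-0.001],"rotation":[0,0,0],"fingers":1},{"dp":[0,0,-0.001],"rotation":[0,0,0],"fingers":1},{"dp":[0,0,-0.001],"rotation":[0,0,0],"fingers":1},{"dp":[0,0,-0.001],"rotation":[0,0,0],"fingers":1},{"dp":[0,0,-0.001],"rotation":[0,0,0],"fingers":1}]' 12
python3 - <<'E'
from h import *
plan([.5547,-.0605,.083],np.pi/2-0.0095)
a=arm.get_image("side");cv2.imwrite("pics/side13.png",a)
cv2.imwrite("pics/c23.png",cv2.resize(a[170:260,280:370],None,fx=6,fy=6,interpolation=2))
E
```

```text
clock: 15.7
position: [0.554, -0.0597, 0.0839]
ee_rot: [-2.979, 0.996, 0.003]
force: [-4.9, 3.2, 5.7]
width: 0.151
pos [ 0.554  -0.0597  0.0839] F [-4.92  3.19  5.66] w 13.9 t 15.7 q [-0.38  0.48  0.54  1.9  -0.33  0.84 -0.31]
  tool x [ 0.799 -0.602 -0.002] z [-0.001  0.001 -1.   ]  => dp [0.0011 0.0002 0.0008] rot [6.000e-04 1.800e-03 9.348e-01]
```

View pics/c23.png

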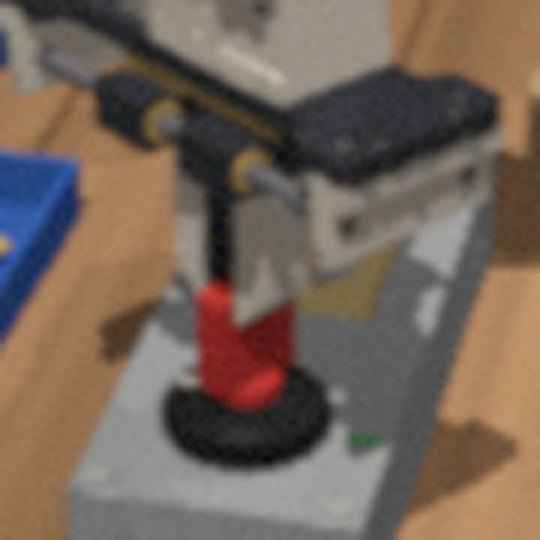

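```bash
python3 -m pendant '[{"dp":[-0.0007,0,0],"rotation":[0,0,0.1],"fingers":1},{"dp":[-0.0007,0,0],"rotation":[0,0,0.23],"fingers":1},{"dp":[-0.0007,0,0],"rotation":[0,0,0.36],"fingers":1},{"dp":[-0.0007,0,0],"rotation":[0,0,0.49],"fingers":1},{"dp":[-0.0007,0,0],"rotation":[0,0,0.62],"fingers":1},{"dp":[-0.0007,0,0],"rotation":[0,0,0.75],"fingers":1},{"dp":[-0.0007,0,0],"rotation":[0,0,0.86],"fingers":1},{"dp":[-0.0007,0,0],"rotation":[0,0,0.935],"fingers":1},{"dp":[-0.0007,0,0],"rotation":[0,0,0.935],"fingers":1},{"dp":[-0.0007,0,0],"rotation":[0,0,0.935],"fingers":1},{"dp":[-0.0007,0,0],"rotation":[0,0,0.935],"fingers":1}]'
python3 - <<'E'
from h import *
plan([.5547,-.0605,.083],np.pi/2-0.0095)
a=arm.get_image("side");cv2.imwrite("pics/side14.png",a)
cv2.imwrite("pics/c24.png",cv2.resize(a[170:260,280:370],None,fx=6,fy=6,interpolation=2))
E
```

```text
clock: 17.12
position: [0.5544, -0.0608, 0.084]
ee_rot: [2.211, -2.231, 0.002]
force: [3.7, -3.6, -4.9]
width: 0.153
pos [ 0.5544 -0.0608  0.084 ] F [ 3.75 -3.63 -4.88] w 14.1 t 17.12 q [-0.54  0.55  0.8   1.92 -0.5   0.89 -1.06]
  tool x [-0.009 -1.     0.001] z [ 0.001 -0.001 -1.   ]  => dp [-0.0003 -0.0003  0.001 ] rot [-0.0007 -0.001   0.0006]
```

View pics/c24.png

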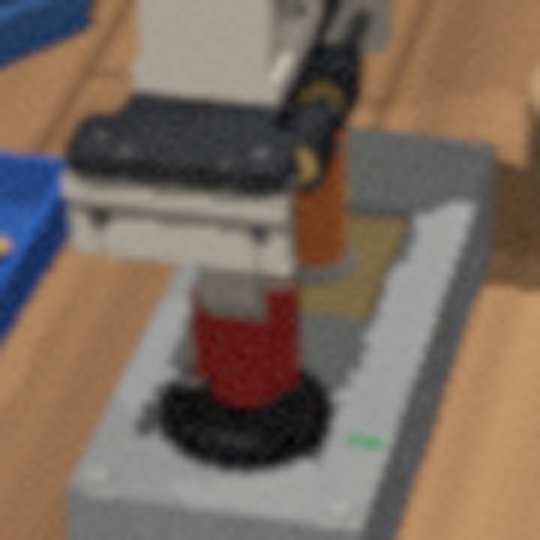

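```bash
python3 -m pendant '[{"dp":[0,0,0],"rotation":[0,0,0],"fingers":0.5},{"dp":[0,0,0],"rotation":[0,0,0],"fingers":0.1},{"dp":[0,0,0],"rotation":[0,0,0],"fingers":-0.1},{"dp":[0,0,0],"rotation":[0,0,0],"fingers":-0.1},{"dp":[0,0,-0.03],"rotation":[0,0,0],"fingers":-0.1},{"dp":[0,0,-0.08],"rotation":[0,0,0],"fingers":-0.1},{"dp":[0,0,-0.13],"rotation":[0,0,0],"fingers":-0.1},{"dp":[-0.04,0,-0.15],"rotation":[0,0,0],"fingers":-0.1},{"dp":[-0.1,0,-0.15],"rotation":[0,0,0],"fingers":-0.1},{"dp":[-0.15,0,-0.15],"rotation":[0,0,0],"fingers":-0.1},{"dp":[-0.2,0,-0.15],"rotation":[0,0,0],"fingers":-0.1},{"dp":[-0.25,0,-0.15],"rotation":[0,0,0],"fingers":-0.1},{"dp":[-0.25,0,-0.15],"rotation":[0,0,0],"fingers":-0.1}]'
python3 - <<'E'
from h import *
a=arm.get_image("side");cv2.imwrite("pics/side15.png",a)
b=arm.get_image("top");cv2.imwrite("pics/top15.png",b)
W=np.hstack([cv2.resize(a[170:260,280:370],None,fx=4.4,fy=4.4,interpolation=2),cv2.resize(b[210:280,330:400],None,fx=396/70,fy=396/70,interpolation=2)]);cv2.imwrite("pics/c25.png",W)
E
```

```text
clock: 18.8
position: [0.5555, 0.1949, 0.2328]
ee_rot: [2.22, -2.222, -0.0]
force: [0.5, -0.9, 0.4]
width: 0.549
```

View pics/c25.png

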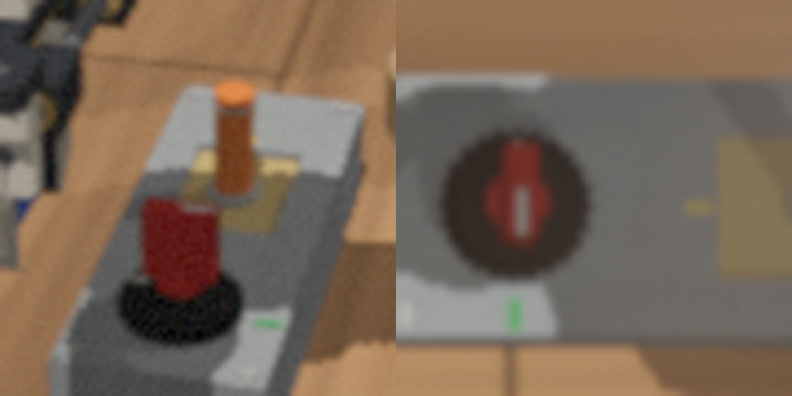

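View pics/top15.png

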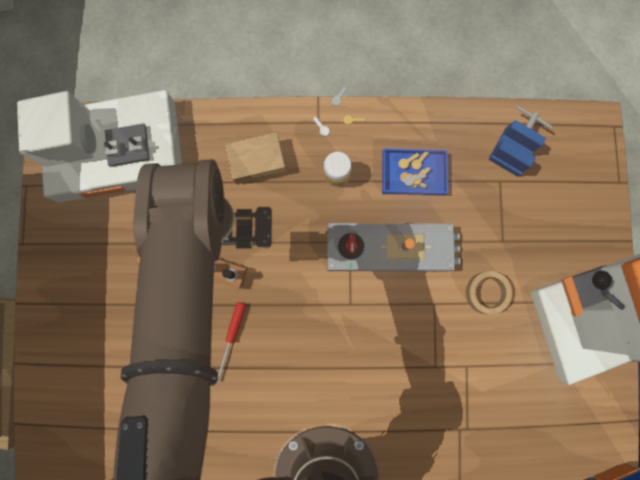

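```bash
python3 - <<'E'
from h import *
o=[]
for n in("side0","side15"):
    a=cv2.imread(f"pics/{n}.png")[222:245,300:330]; o.append(cv2.resize(a,None,fx=13,fy=13,interpolation=2))
cv2.imwrite("pics/c26.png",np.hstack(o))
f=lambda th:side.proj([.5547+.0265*np.cos(th),-.0605+.0265*np.sin(th),.076])[0]
for t in(-.2,0,.2): print(t,f(t))
b=cv2.imread("pics/top15.png").astype(float)[234:256,344:358]; w=b.min(2)  # pointer stripe
c0=top.proj([.5547,-.0605,.123])[0]
h=cv2.cvtColor(b.astype(np.uint8),cv2.COLOR_BGR2HSV); m=cv2.inRange(h,(0,0,0),(12,255,255))|cv2.inRange(h,(165,0,0),(180,255,255)); m&=((h[...,1]>130)&(h[...,2]>70)).astype(np.uint8)*255
sp=(h[...,2]>110)&(h[...,1]<100)
ys,xs=np.nonzero(sp); print(list(zip(xs+344,ys+234)))
E
```

```text
-0.2 [309.33396621 232.3718188 ]
0 [308.53396873 233.58140366]
0.2 [308.18640211 234.85607668]
[(np.int64(352), np.int64(243)), (np.int64(351), np.int64(244)), (np.int64(352), np.int64(244)), (np.int64(353), np.int64(244)), (np.int64(351), np.int64(245)), (np.int64(352), np.int64(245)), (np.int64(353), np.int64(245)), (np.int64(351), np.int64(246)), (np.int64(352), np.int64(246)), (np.int64(353), np.int64(246)), (np.int64(351), np.int64(247)), (np.int64(352), np.int64(247)), (np.int64(353), np.int64(247)), (np.int64(351), np.int64(248)), (np.int64(352), np.int64(248)), (np.int64(353), np.int64(248)), (np.int64(351), np.int64(249)), (np.int64(352), np.int64(249)), (np.int64(353), np.int64(249)), (np.int64(351), np.int64(250)), (np.int64(352), np.int64(250)), (np.int64(353), np.int64(250))]
```

View pics/c26.png

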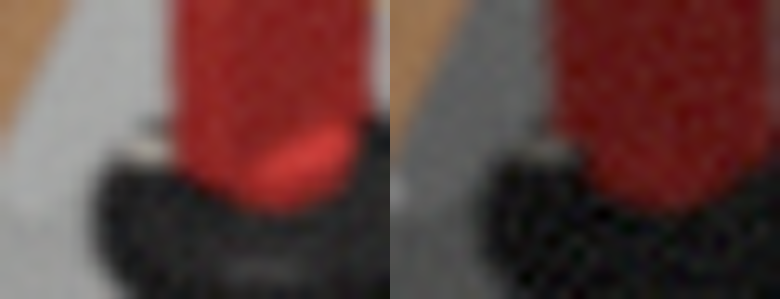

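```bash
python3 - <<'E'
from cell import arm
print(arm.observe()["clock"]); print(arm.sign_off())
E
```

```text
18.9
the job is handed in; nothing more can be done
None
```

I took the middle-sized orange pin from the stand and dragged its tip along the line between the ticks. It dropped into the hidden hole near the middle of the window. I pushed it home until the cover pushed back with about 10 N, then released it. After that I gripped the red dial's bar, turned it about 0.93 rad clockwise, let go, backed away and handed in at 18.9 s.

**Last checks:**
- **Pin:** it stands upright with its collar on the cover.
- **Dial:** the white pointer points at the green mark, within about 0.05 rad as far as the top view can resolve.
- **Outer ring:** in the side view its mark is within about 1 px (2–3 mm) of where it was. The top view could not confirm this because the bar now covers the mark.
- **Other things on the bench:** I saw nothing displaced in the last top view. That check was by eye, and the arm hid the blue tool.

**One disagreement:** in the side images the fingertips looked about 30 mm higher than the reported tool point. I did not find out why. I gripped a little lower than nominal so the grasp would hold either way, and both grasps held.

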